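# Pry open the pin case and hold the piston pin down in the V-block

## Robot

A 6-joint arm with a two-finger parallel gripper is mounted at the origin on the work surface. World frame = base frame: x ahead of the robot, y to its left, z up, the work surface at z = 0. Lengths are in m, angles in rad, forces in N, time in s.
With the tool pointing down it reaches from about 0.325 to 0.775 m from the base axis. Payload 5.5 kg.
Tool frame: the origin (TCP) lies midway between the tips of the shut fingers; the grasp point (between the pads) lies 19 mm behind it; z points along the fingers, x is the direction in which the jaws open and shut, and the axes are right-handed (so a half turn about z gives the same grasp; the last joint's range is limited). The gripper opens to 88 mm and grips with 3 to 60 N. Pads are 20 mm wide; open, the fingers measure 115 mm over their backs; the gripper's body (75 mm by 178 mm) begins 61 mm behind the grasp point.
Start: joints at [-1.377, 0.091, 1.231, -0, 1.82, -0.057], TCP at [0.149, -0.581, 0.223] pointing down, gripper open.
Joint ranges: [-2.87, 2.87], [-0.86, 2.18], [0.17, 2.46], [-1.51, 4.65], [0.06, 2.69], [-2.65, 2.65]. Speed limits (rad/s): [2.57, 2.57, 3.01, 3.14, 3.14, 3.14].

## Interface

Orientations are given as a unit quaternion [x, y, z, w].
In Python, from rig import r gives the robot as it stands. The module is installed in compiled form; this text tells all that it offers.
- The arm moves only by the shell command python3 -m inch 'ROWS' [FORCE]. ROWS is JSON, one flat list of numbers, 7 for each row, row after row: the shift along the tool's x, y, z in cm, then the turn, a rotation vector about the tool's x, y, z in degrees, then the opening in per cent of the stroke, from 0 (shut) to 100 (fully open). A call has 1 to 5 rows; each row shifts and turns the commanded pose from where the row before left it, along the tool's axes as they then stand; what a row does not reach is not made up. A row lasts 1/8 s, in which the tool goes at most 62.5 mm and 10.7 degrees, less where a joint would pass 70% of its speed; a pose out of reach is approached as far as the arm can. A call is refused whole if a number of a shift passes 6.25 or a number of a turn 10.7, either way. A call with a gripper value outside its range is refused whole. The fingers move at their own pace and stop on an object; FORCE is the grip in N (left out, the last holds). Time passes only in rows, so rows that do not move let the fingers close. It gives the time, the measured TCP pose, the force and the opening at its end, in the units of the state.
- r.get_state(): the state, without advancing time (a new reading comes with each control period).
- r.capture(name): name is "scene" or "top" or "wrist"; returns a dict with "image" (480x640x3 uint8, red, green, blue), "fx", "fy", "cx", "cy" (pixels), "dist_coeffs" ([k1, k2, p1, p2, k3] as OpenCV has them; the pictures are not rectified), "T" (4x4, takes a point from camera to world coordinates). Camera axes: x right, y up, looking along -z (the intrinsics and any distortion apply to the point x, -y, -z); pixel columns grow to the right and rows downward; lengths in m; the calibration is good to about 2 mm. A picture is of the moment at which its call begins. There is no depth.
- r.sign_off(): hands the job in, once; it reports no verdict.
Trained networks look in the newest picture that a camera, given by its name, has taken for a name from the list of things; names that differ only in an ending like _2 or _b are one class to them, and where a whole thing is asked for, a point or a joint stands for the part that bears it (a point fixed in the world has none). Each returns a list of dicts, best first, with "conf" (0 to 1); they miss things now and then, are a little off and sometimes report something else, mostly with a low value. They report only what shows in the picture. A call takes as long as a camera call. They do not tell look-alikes from the thing itself.
- r.silhouettes(thing, camera): "mask" (480x640 bool, what is visible of it) and "rect" ([centre column, centre row, width, height] in pixels, round what is visible of it).
- r.spot_point(thing, camera): "xy" ([column, row] in pixels: a listed point, or the origin of a listed thing).
The state is a dict: "clock": time; "q": joint angles; "dq": joint speeds; "joint_torque": joint torques, N m; "tool_pos": TCP position; "orientation": TCP orientation; "force": force on the tool from outside, world axes, zero at the start; "ft_torque": the same for the moment, N m; "gripper_width": finger opening in m.
Only numpy, scipy, OpenCV 4.12 (cv2) and the standard library are available. Lean on these libraries where they do the work, as an engineer would, in place of code of your own. Each camera call takes 0.05 s, during which the arm holds its last target. There are 200 camera calls.

## Task

With the yellow-handled pry blade, not the fingers, lever up the red case's stiff hinged cover by the tongue at its front and swing it back past upright, then lay the blade down flat on the bench. Take the steel piston pin out of the case, seat it along the V-block's groove, about centred, and finish while the gripper is still holding it there, pressed down on both groove faces with a firm push of about 10 N. Leave the other things on the bench where they are.

Things in the scene. Friction and masses are not known exactly. Their poses are not given: they have to be found in the camera images.
- case: Red open case, fixed: 130 (x) by 150 (y) by 50 mm high, walls and floor 5 mm. Origin: centre of its underside; its front (cover's tongue) faces its -x, the hinge runs along y at the back top edge. Inside, a central black foam pad 60 (x) by 36 (y) mm, top 19 mm above the bench, with two 8 mm ribs along y keeping the pin between them; either side of the pad in y the floor is free over 52 mm for fingers.
- cover (a joint): Angle of the red cover, rad: 0 shut, 1.57 upright, 1.9 leaning back on its stop. It starts shut or up to 0.1 ajar. Stiff hinge (0.14 N m of friction; lifting at the tongue takes about 2 N): the cover (0.12 kg, 130 by 150 by 6 mm) stays where it is left.
- cover_tongue (a point): Middle of the outer edge of the cover's dark steel pry tongue, on its underside. Tongue 50 mm wide, 6 mm thick, jutting 16 mm from the case's front wall; cover shut, its underside is 50 mm above the bench with free space below. x points from here along the cover to the hinge, 146 mm away.
- cover_hinge (a point): Point on the cover's hinge axis, in the middle of the case's back top edge, 50 mm above the bench. Axes as those of the case (does not turn with the cover). The underside of the cover lies in a plane through the hinge axis.
- pry: Pry blade, loose, lying flat, 0.11 kg: yellow and black handle 90 long, 18 wide, 26 mm high, and from its front end a level steel blade 70 long, 20 wide, 3 mm thick, half-way up the handle. Origin at the handle's centre, 13 mm above the bench; x points along the blade to the tip, 115 mm from the origin; y across, z up.
- pry_tip (a point): Middle of the tip of the pry blade, 115 mm from the handle's centre, axes as those of the blade.
- pin: Bright steel piston pin, loose: smooth cylinder, diameter 24 mm, length 56 mm, flat ends, about 0.13 kg. Origin at its centre, y along its axis. It starts in the shut case on the foam pad, centre 31 mm above the bench, axis along the case's y, ends about 10 mm past the pad on both sides (room to grip it by its two ends).
- vblock: Aluminium V-block on a blue plate, fixed. Origin: centre of its underside; the 90 degree groove runs along y, open upwards. Plate 110 (x) by 70 (y) by 8 mm, bolt heads at the corners to 12 mm; block 72 (x) by 32 (y), 48 mm high; groove bottom 24 mm above the bench. The block is shorter than the pin: gripped by its ends, the pin can be lowered in with the fingers straddling the block.
- vface_near: The V-block's groove face on its own -x side, sloping at 45 degrees. Its frame is the same as that of the V-block.
- vface_far: The V-block's groove face on its own +x side, sloping at 45 degrees. Its frame is the same as that of the V-block.
- seat (a point): Where the centre of the pin lies when it is seated in the groove on both faces, midway along the block: 41 mm above the bench. Axes as those of the V-block.
- bearing: Bystander: steel bearing ring, 52 mm wide, 15 mm high, on the bench between the case and the V-block. Origin under its centre.
- socket: Bystander: steel socket, 28 mm wide, 38 mm high, near the bearing. Origin under its centre.
- tin: Bystander: blue grease tin, 70 mm wide, 65 mm high, beyond the bearing. Origin under its centre.
- jar: Bystander: amber jar, 70 mm wide, 90 mm high, beyond the bearing. Origin under its centre.
- hammer: Bystander: hammer lying on the right.
- driver: Bystander: red screwdriver lying on the left.
Not all that is in view belongs to the job. There is more than one size of the case; the job needs the largest. Of the things that look like the pry, the larger one is meant.

How it is judged:
On the way, in this order (a step that is already met when the one before it is completed fails the run):
1. the cover is swung back to upright or past it (value of joint cover above 1.5 rad), for 0.2 s.
2. the blade is laid down flat on the bench, out of the gripper (height (world z) of pry below 0.02 m and angle between pry's own x axis and vertical above 1.45 rad and linear speed of pry below 0.02 m/s and contact force between pry and the fingers below 0.1 N), for 0.2 s.
At the end, for the whole second after the job is handed in: Cover over 1.4 rad open; blade flat on the bench, released; pin in the groove within 3 mm of the seat sideways and in height, 8 mm along it, 0.06 rad of its direction, at rest, touched by the gripper and pressed on each groove face with over 2.5 N (about 4 N down in all) (value of joint cover above 1.4 rad and height (world z) of pry below 0.02 m and angle between pry's own x axis and vertical above 1.45 rad and contact force between pry and the fingers below 0.1 N and x of pin in the frame of seat between -0.003 and 0.003 m and z of pin in the frame of seat between -0.003 and 0.003 m and y of pin in the frame of seat between -0.008 and 0.008 m and angle between the y axis of pin and the y axis of vblock, either way round below 0.06 rad and contact force between pin and vface_near above 2.5 N and contact force between pin and vface_far above 2.5 N and contact force between pin and the fingers above 2 N and linear speed of pin below 0.02 m/s); the arm keeps its last pose, push and grip.
It fails at once if the gripper or arm pushes the cover itself before it is open (value of joint cover below 1.3 rad and contact force between cover and the arm above 1 N).
It fails at once if the fingers push the cover themselves before it is open (value of joint cover below 1.3 rad and contact force between cover and the fingers above 1 N).
It fails at once if a bystander is moved by more than 40 mm (distance of any of bearing, socket, tin, jar, hammer, driver from where it was at the start of the episode above 0.04 m).
It also fails if it takes over 72 s, if anything falls off the work surface, if the arm or the gripper's body presses on something with over 40 N, if the wrist force passes 120 N, or if a joint passes its speed limit or range.

## Working session

There is one attempt and no reset: what is moved stays moved. The work goes in short steps, Python scripts to look and compute and a shell command to move; the robot and the scene stay as the last step left them, time stands still between calls to the robot, and variables do not carry over. Pictures are saved under pics/ and viewed, about 8 in all and at most 12, crops included, and the job is handed in when it is done.

```bash
mkdir -p pics; ls; python3 - <<'E'
from rig import r
import cv2,numpy as np
s=r.get_state();print(s)
ims=[]
for c in ["scene","top"]:
    d=r.capture(c);ims.append(d["image"]);print(c,d["fx"],d["cx"],d["cy"],d["dist_coeffs"],np.round(d["T"],3).tolist())
    cv2.imwrite(f"pics/{c}0.png",d["image"][:,:,::-1])
    for t in ["case","cover","cover_tongue","cover_hinge","pry","pry_tip","vblock","seat","bearing","socket","tin","jar","hammer","driver"]:
        print(t,[(np.round(x["xy"]).tolist(),round(x["conf"],2)) for x in r.spot_point(t,c)])
E
```

```text
pics
{'clock': 0.0, 'q': array([-1.37671789e+00,  9.18343473e-02,  1.23185962e+00, -1.37966165e-05,
        1.81982159e+00, -5.67207859e-02]), 'dq': array([ 0.00225554, -0.00088862,  0.00075358, -0.00048576,  0.00101155,
       -0.0013867 ]), 'joint_torque': array([-1.54371432e-03, -4.46457481e+01, -4.06442714e+01,  6.96138781e-02,
        2.95134145e-02, -1.41339651e-04]), 'tool_pos': array([ 0.14883047, -0.58093746,  0.2215364 ]), 'orientation': array([ 7.89991715e-01, -6.13116763e-01, -7.29294484e-04, -6.26550554e-04]), 'force': array([ 0.87915856,  1.35051154, -0.54583472]), 'ft_torque': array([ 0.00252656,  0.04211257, -0.02697408]), 'gripper_width': 0.08776616118443695}
scene 522.5718276667556 312.03065516516637 238.2871800785182 [-0.11418725  0.          0.          0.          0.        ] [[0.738, -0.436, 0.515, 1.045], [0.675, 0.482, -0.559, -0.583], [-0.005, 0.76, 0.65, 0.742], [0.0, 0.0, 0.0, 1.0]]
case [([215.0, 280.0], 0.86), ([322.0, 152.0], 0.85), ([421.0, 233.0], 0.74)]Traceback (most recent call last):
  File "<stdin>", line 9, in <module>
ValueError: it knows: bearing, case, cover_hinge, cover_tongue, driver, hammer, jar, pin, pry, pry_tip, seat, socket, tin, vblock, vface_far, vface_near
```

```bash
cat > h.py <<'E'
import cv2,numpy as np
from rig import r
from scipy.spatial.transform import Rotation as R
def ray(d,xy):
    K=np.array([[d["fx"],0,d["cx"]],[0,d["fy"],d["cy"]],[0,0,1]])
    u=cv2.undistortPoints(np.array([[xy]],float),K,np.array(d["dist_coeffs"],float))[0,0]
    T=np.array(d["T"]);return T[:3,3],T[:3,:3]@np.array([u[0],-u[1],-1])
def onz(d,xy,z):
    o,v=ray(d,xy);return o+v*(z-o[2])/v[2]
def proj(d,P):
    T=np.array(d["T"]);p=np.linalg.inv(T)@np.r_[P,1]
    K=np.array([[d["fx"],0,d["cx"]],[0,d["fy"],d["cy"]],[0,0,1]])
    return cv2.projectPoints(np.array([[p[0],-p[1],-p[2]]]),np.zeros(3),np.zeros(3),K,np.array(d["dist_coeffs"],float))[0][0,0]
def rel(pos,Rg):
    """cm & deg shifts from current measured TCP to target, in tool axes"""
    s=r.get_state();A=R.from_quat(s["orientation"])
    return np.round(A.inv().apply(np.array(pos)-s["tool_pos"])*100,2),np.round((A.inv()*Rg).as_rotvec(degrees=True),1)
E
python3 - <<'E'
from h import *
Z=dict(case=0,cover_tongue=.05,cover_hinge=.05,pry=.013,pry_tip=.013,vblock=0,seat=.041,bearing=0,socket=0,tin=0,jar=0,hammer=.01,driver=.01)
for c in ["top","scene"]:
    d=r.capture(c);print(c,np.round(d["T"],3).tolist())
    cv2.imwrite(f"pics/{c}0.png",d["image"][:,:,::-1])
    for t in Z:
        if c=="scene" and t in("bearing","socket","tin","jar","hammer","driver"):continue
        for x in r.spot_point(t,c): print(t,np.round(x["xy"]),round(x["conf"],2),np.round(onz(d,x["xy"],Z[t]),3))
E
```

```text
top [[-0.0, 0.996, -0.087, 0.381], [-1.0, 0.0, 0.005, -0.013], [0.005, 0.087, 0.996, 1.353], [0.0, 0.0, 0.0, 1.0]]
case [162. 355.] 0.95 [0.238 0.337 0.   ]
case [212. 189.] 0.81 [0.629 0.227 0.   ]
case [377. 286.] 0.78 [ 0.398 -0.166  0.   ]
case [301. 266.] 0.38 [0.446 0.013 0.   ]
cover_tongue [209. 219.] 0.87 [0.551 0.223 0.05 ]
cover_tongue [383. 309.] 0.87 [ 0.346 -0.172  0.05 ]
cover_tongue [162. 381.] 0.58 [0.186 0.323 0.05 ]
cover_hinge [212. 152.] 0.95 [0.706 0.22  0.05 ]
cover_hinge [149. 336.] 0.94 [0.285 0.355 0.05 ]
cover_hinge [371. 268.] 0.81 [ 0.44  -0.147  0.05 ]
pry [301. 267.] 0.84 [0.442 0.013 0.013]
pry [415. 363.] 0.83 [ 0.22  -0.249  0.013]
pry_tip [304. 218.] 0.95 [0.558 0.007 0.013]
pry_tip [446. 353.] 0.69 [ 0.243 -0.323  0.013]
vblock [410. 204.] 0.55 [ 0.594 -0.246  0.   ]
seat [413. 201.] 0.81 [ 0.595 -0.246  0.041]
seat [407. 205.] 0.43 [ 0.584 -0.232  0.041]
bearing [286. 168.] 0.88 [0.681 0.051 0.   ]
socket [318. 170.] 0.66 [ 0.675 -0.027  0.   ]
socket [408. 203.] 0.57 [ 0.597 -0.241  0.   ]
socket [332. 138.] 0.27 [ 0.753 -0.061  0.   ]
tin [285. 
[... 455 characters left out ...]

case [423. 235.] 0.81 [0.632 0.226 0.   ]
cover_tongue [396. 199.] 0.68 [0.545 0.237 0.05 ]
cover_tongue [301. 138.] 0.56 [0.201 0.294 0.05 ]
cover_hinge [449. 230.] 0.95 [0.691 0.222 0.05 ]
cover_hinge [234. 277.] 0.93 [ 0.464 -0.17   0.05 ]
cover_hinge [335. 142.] 0.58 [0.28  0.339 0.05 ]
pry [130. 258.] 0.93 [ 0.227 -0.257  0.013]
pry [293. 242.] 0.7 [0.445 0.009 0.013]
pry_tip [102. 279.] 0.88 [ 0.24  -0.332  0.013]
pry_tip [334. 266.] 0.61 [0.558 0.011 0.013]
pry_tip [389. 344.] 0.44 [ 0.759 -0.075  0.013]
vblock [248. 356.] 0.78 [ 0.586 -0.252  0.   ]
vblock [422. 236.] 0.68 [0.632 0.224 0.   ]
vblock [152. 415.] 0.41 [ 0.56  -0.437  0.   ]
seat [250. 340.] 0.62 [ 0.59  -0.247  0.041]
```

View pics/top0.png

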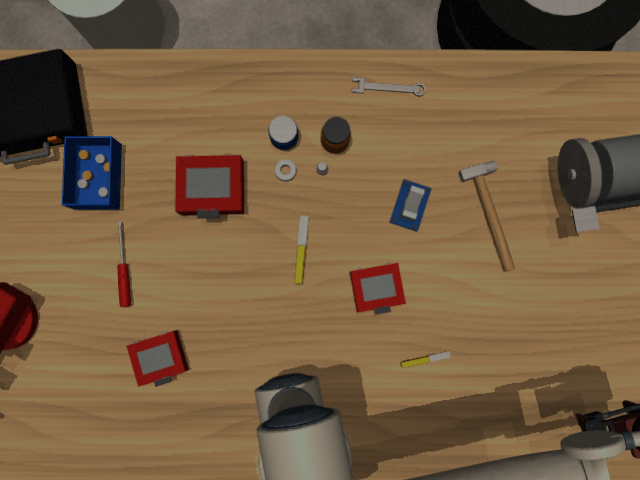

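View pics/scene0.png

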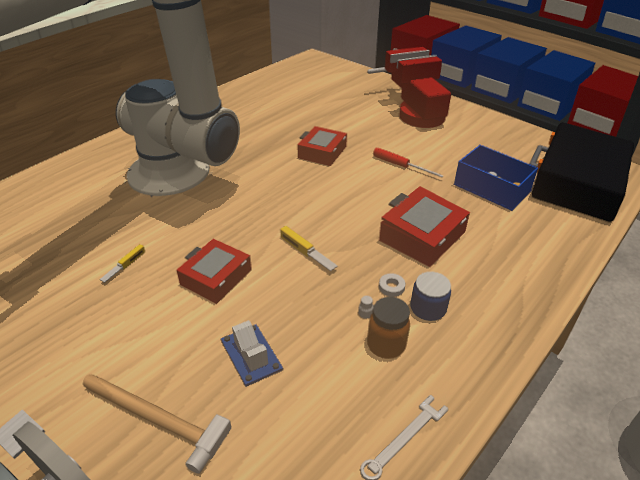

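```bash
python3 -m inch '[-4.15,-3.75,0,0,0,0,100,-4.15,-3.75,0,0,0,0,100,-4.15,-3.75,0,0,0,0,100,-4.15,-3.75,0,0,0,0,100,-4.15,-3.75,0,0,0,0,100]'; python3 -m inch '[-4.15,-3.75,0,0,0,0,100,-4.15,-3.75,0,0,0,0,100,-4.15,-3.75,0,0,0,0,100,-4.15,-3.75,0,0,0,0,100,-4.15,-3.75,0,0,0,0,100]';python3 -m inch '[-4.15,-3.75,0,0,0,0,100,-4.15,-3.75,0,0,0,0,100,0,0,1,0,0,8.7,100,0,0,1,0,0,8.7,100,0,0,0,0,0,0,100]'
python3 - <<'E'
from h import *
d=r.capture("wrist");cv2.imwrite("pics/w1.png",d["image"][:,:,::-1]);s=r.get_state()
print(s["tool_pos"],R.from_quat(s["orientation"]).as_matrix().round(3).tolist(),s["q"].round(2),s["clock"],np.round(d["T"],3).tolist())
for t,z in (("pry",.013),("pry_tip",.013)):
    for x in r.spot_point(t,"wrist"): print(t,np.round(x["xy"]),x["conf"],onz(d,x["xy"],z).round(4))
for x in r.silhouettes("pry","wrist"):
    m=np.argwhere(x["mask"])[:,::-1][::7]
    P=np.array([onz(d,p,.018)[:2] for p in m.astype(float)])
    u=np.linalg.svd(P-P.mean(0),full_matrices=False)[2][0]
    t=(P-P.mean(0))@u; print(x["conf"],P.mean(0),np.degrees(np.arctan2(u[1],u[0])),t.min(),t.max(),x["rect"])
E
```

```text
clock: 1.82
tool_pos: [0.2795, -0.3321, 0.2228]
orientation: [0.79, -0.613, 0.0, 0.0]
force: [1.7, 0.1, 0.3]
gripper_width: 0.0878
clock: 2.45
tool_pos: [0.4097, -0.0844, 0.223]
orientation: [0.79, -0.613, 0.001, -0.0]
force: [1.4, -0.8, 0.3]
gripper_width: 0.0878
clock: 3.08
tool_pos: [0.4609, 0.0131, 0.2019]
orientation: [-0.689, 0.725, 0.001, -0.001]
force: [0.5, -0.2, -0.7]
gripper_width: 0.0878
[0.46107123 0.01289458 0.20253887] [[-0.05, -0.999, -0.0], [-0.999, 0.05, 0.0], [-0.0, 0.0, -1.0]] [-0.05 -0.29  1.62  0.    1.81  1.57] 3.125 [[-0.052, 0.951, 0.305, 0.546], [-0.999, -0.049, -0.017, 0.009], [-0.001, -0.306, 0.952, 0.363], [0.0, 0.0, 0.0, 1.0]]
pry [320. 226.] 0.96 [0.4488 0.0163 0.013 ]
pry [582.  69.] 0.57 [ 0.5904 -0.2403  0.013 ]
pry_tip [326. 112.] 0.9 [0.5652 0.0043 0.013 ]
0.96 [0.49167547 0.01240429] 175.2579752360179 -0.0734178481322783 0.08793554818519958 [324.9, 189.1, 26.9, 154.2]
```

```bash
python3 -m inch '[-0.05,-1.3,5,0,0,2.1,100,0,0,5,0,0,0,100,0,0,5,0,0,0,100,0,0,3,0,0,0,100,0,0,1.75,0,0,0,100]'; python3 -m inch '[0,0,0,0,0,0,100,0,0,0,0,0,0,0,0,0,0,0,0,0,0,0,0,0,0,0,0,0,0,0,0,0,0,0,0]' 60; python3 -m inch '[0,0,0,0,0,0,0,0,0,-4,0,0,0,0,0,0,-4,0,0,0,0,0,0,-4,0,0,0,0,0,0,0,0,0,0,0]'
python3 - <<'E'
from h import *
s=r.get_state();print(s["tool_pos"],s["force"])
d=r.capture("wrist");cv2.imwrite("pics/w2.png",d["image"][:,:,::-1])
print([(x["xy"],x["conf"],onz(d,x["xy"],s["tool_pos"][2]+.008)) for x in r.spot_point("pry_tip","wrist")])
d=r.capture("top")
for t,z in (("cover_tongue",.05),("cover_hinge",.05),("case",0)):
  x=r.spot_point(t,"top"); print(t,[(onz(d,a["xy"],z).round(4),round(a["conf"],2)) for a in x])
E
```

```text
clock: 3.9
tool_pos: [0.4737, 0.0125, 0.0038]
orientation: [-0.675, 0.738, 0.001, -0.001]
force: [0.5, 0.2, -0.0]
gripper_width: 0.0876
clock: 4.53
tool_pos: [0.4745, 0.0127, 0.0056]
orientation: [-0.675, 0.738, -0.0, 0.0]
force: [0.4, -0.2, -0.3]
gripper_width: 0.0513
clock: 5.15
tool_pos: [0.4762, 0.0126, 0.1292]
orientation: [-0.675, 0.738, -0.003, 0.003]
force: [-0.5, -0.3, -0.2]
gripper_width: 0.0019
[0.47617631 0.01258475 0.12921651] [-0.52691971 -0.26403616 -0.20428589]
[([321.7, 131.0], 0.78, array([0.56146414, 0.00545945, 0.13721651]))]
cover_tongue [(array([ 0.3408, -0.166 ,  0.05  ]), 0.9), (array([0.4425, 0.417 , 0.05  ]), 0.73), (array([0.1799, 0.326 , 0.05  ]), 0.59), (array([0.5539, 0.2218, 0.05  ]), 0.55)]
cover_hinge [(array([0.2819, 0.3509, 0.05  ]), 0.95), (array([ 0.4421, -0.1499,  0.05  ]), 0.85), (array([0.7013, 0.2207, 0.05  ]), 0.78), (array([ 0.5804, -0.239 ,  0.05  ]), 0.71)]
case [(array([0.6277, 0.223 , 0.    ]), 0.94), (array([ 0.4027, -0.1618,  0.    ]), 0.77), (array([0.2379, 0.3415, 0.    ]), 0.75)]
```

View pics/w2.png

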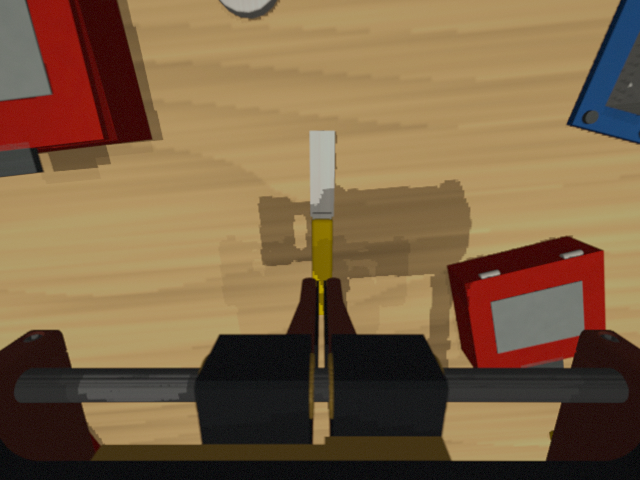

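The picture shows the blade still on the bench (tip at 322,131): I lifted before the fingers had closed. I'll grip again and wait longer.

```bash
python3 -m inch '[0,0,0,0,0,0,60,0,0,0,0,0,0,60,0,0,0,0,0,0,60,0,0,0,0,0,0,60,0,0,0,0,0,0,60]'; python3 - <<'E'
from h import *
s=r.get_state();print(s["tool_pos"],s["gripper_width"])
d=r.capture("wrist")
print([(x["xy"],x["conf"],onz(d,x["xy"],.013)) for t in ("pry_tip","pry") for x in r.spot_point(t,"wrist")[:2]])
for x in r.silhouettes("pry","wrist")[:2]:
    m=np.argwhere(x["mask"])[:,::-1][::7]
    P=np.array([onz(d,p,.018)[:2] for p in m.astype(float)])
    u=np.linalg.svd(P-P.mean(0),full_matrices=False)[2][0]
    t=(P-P.mean(0))@u; print(x["conf"],P.mean(0),np.degrees(np.arctan2(u[1],u[0])),t.min(),t.max(),x["rect"])
E
```

```text
clock: 6.08
tool_pos: [0.4743, 0.0126, 0.1252]
orientation: [-0.675, 0.738, -0.0, 0.0]
force: [-1.5, 1.0, 0.1]
gripper_width: 0.0471
[0.47427357 0.01264112 0.12518287] 0.04713905728831939
[([322.7, 124.0], 0.94, array([0.56559971, 0.00405863, 0.013     ])), ([322.2, 263.5], 0.96, array([0.44939994, 0.01483849, 0.013     ]))]
0.7 [0.49155757 0.01232826] 174.47988032633754 -0.07222506508982157 0.08881343412930505 [323.2, 218.8, 26.2, 186.2]
0.66 [ 0.57627253 -0.21256282] -177.73417978302749 -0.05046908955206884 0.043336323949210304 [607.2, 67.8, 62.9, 135.7]
```

```bash
python3 -m inch '[-0.1,0,5,0,0,0,60,0,0,4,0,0,0,60,0,0,2,0,0,0,60,0,0,0.95,0,0,0,60,0,0,0,0,0,0,0]' 60; python3 -m inch '[0,0,0,0,0,0,0,0,0,0,0,0,0,0,0,0,0,0,0,0,0,0,0,0,0,0,0,0,0,0,0,0,0,0,0]'; python3 -m inch '[0,0,0,0,0,0,0,0,0,0,0,0,0,0,0,0,0,0,0,0,0,0,0,0,0,0,0,0,0,0,0,0,0,0,0]'
```

```text
clock: 6.9
tool_pos: [0.4742, 0.0137, 0.0056]
orientation: [-0.675, 0.738, 0.0, -0.0]
force: [-0.3, -0.3, 0.4]
gripper_width: 0.0459
clock: 7.52
tool_pos: [0.4749, 0.0134, 0.0065]
orientation: [-0.675, 0.738, -0.001, 0.0]
force: [-0.8, -1.4, 5.3]
gripper_width: 0.0179
clock: 8.15
tool_pos: [0.4749, 0.0134, 0.0065]
orientation: [-0.675, 0.738, -0.001, 0.0]
force: [0.3, -1.5, 6.6]
gripper_width: 0.0176
```

```bash
python3 -m inch '[0,0,-3,0,0,0,0,0,0,-4,0,0,0,0,-5,1.5,-1.5,0,0,-2,0,-5,1.5,-1.5,0,0,-2,0,-5,1.5,0,0,0,0,0]'; python3 -m inch '[-5,1.5,0,0,0,0,0,0,0,0,0,0,0,0,0,0,0,0,0,0,0]'
python3 - <<'E'
from h import *
s=r.get_state();print(s["tool_pos"],s["force"],R.from_quat(s["orientation"]).as_matrix().round(3).tolist())
d=r.capture("wrist");cv2.imwrite("pics/w3.png",d["image"][:,:,::-1])
print([(t,np.round(x["xy"]),x["conf"],onz(d,x["xy"],z).round(4)) for t,z in (("pry_tip",s["tool_pos"][2]+.008),("cover_tongue",.05),("cover_hinge",.05),("case",0)) for x in r.spot_point(t,"wrist")[:2]])
e=r.capture("scene");cv2.imwrite("pics/s3.png",e["image"][100:340,220:540,::-1].repeat(2,0).repeat(2,1))
for t,z in (("pry_tip",s["tool_pos"][2]+.008),("cover_tongue",.05),("cover_hinge",.05)):print(t,[(np.round(x["xy"]),onz(e,x["xy"],z).round(4)) for x in r.spot_point(t,"scene")])
E
```

```text
clock: 8.78
tool_pos: [0.4375, 0.1675, 0.1065]
orientation: [-0.7, 0.714, -0.0, 0.001]
force: [0.3, -0.1, -1.6]
gripper_width: 0.0172
clock: 9.15
tool_pos: [0.4233, 0.2157, 0.1049]
orientation: [-0.7, 0.714, 0.0, -0.001]
force: [0.1, -0.1, -0.8]
gripper_width: 0.0177
[0.42329209 0.21573538 0.10492714] [ 0.06462814 -0.06014405 -0.83247975] [[-0.019, -1.0, -0.001], [-1.0, 0.019, -0.001], [0.001, 0.001, -1.0]]
[('pry_tip', array([317., 122.]), 0.77, array([0.5128, 0.2165, 0.1129])), ('cover_tongue', array([306.,  50.]), 0.92, array([0.5538, 0.2229, 0.05  ])), ('cover_hinge', array([162., 412.]), 0.81, array([0.2928, 0.3496, 0.05  ]))]
pry_tip [(array([379., 172.]), array([0.5049, 0.2213, 0.1129])), (array([102., 280.]), array([ 0.3525, -0.3684,  0.1129]))]
cover_tongue [(array([395., 201.]), array([0.5469, 0.2308, 0.05  ])), (array([192., 253.]), array([ 0.35  , -0.1813,  0.05  ])), (array([363., 312.]), array([ 0.6975, -0.0755,  0.05  ]))]
cover_hinge [(array([234., 274.]), array([ 0.459 , -0.1646,  0.05  ])), (array([453., 226.]), array([0.6918, 0.2395, 0.05  ])), (array([339., 155.]), array([0.3304, 0.2933, 0.05  ]))]
```

View pics/w3.png

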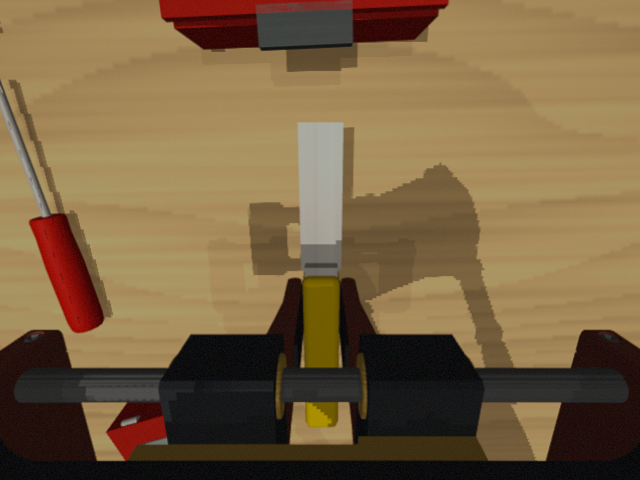

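View pics/s3.png

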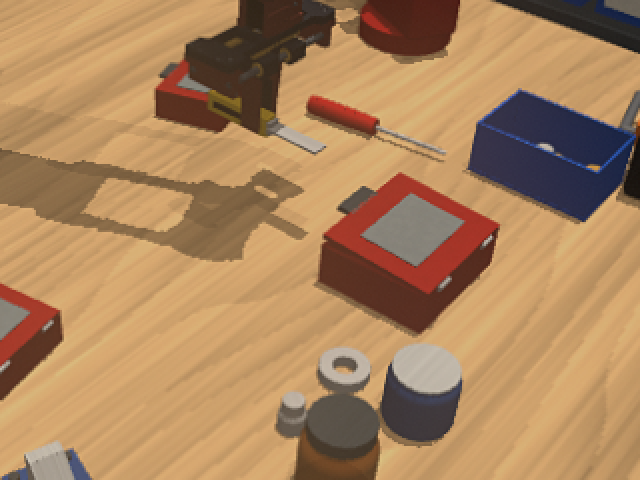

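```bash
python3 -m inch '[-0.6,-1.3,3.5,0,0,-2,0,0,-1.3,3.3,0,0,0,0,0,0,0,0,0,0,0]'
python3 - <<'E'
from h import *
s=r.get_state();print(s["tool_pos"],s["force"],R.from_quat(s["orientation"]).as_matrix().round(3).tolist())
d=r.capture("wrist");cv2.imwrite("pics/w4.png",d["image"][:,:,::-1])
print([(t,np.round(x["xy"]),x["conf"],onz(d,x["xy"],z).round(4)) for t,z in (("pry_tip",s["tool_pos"][2]+.0065),("cover_tongue",.05)) for x in r.spot_point(t,"wrist")[:2]])
e=r.capture("scene");cv2.imwrite("pics/s4.png",cv2.resize(e["image"][150:290,340:500,::-1],None,fx=4,fy=4))
E
```

```text
clock: 9.98
tool_pos: [0.4481, 0.2211, 0.0347]
orientation: [0.712, -0.702, -0.001, 0.003]
force: [0.1, -0.3, -1.1]
gripper_width: 0.0176
[0.4481138  0.22106386 0.03466192] [ 0.07620946 -0.34726173 -1.06330497] [[0.015, -1.0, -0.006], [-1.0, -0.015, -0.002], [0.002, 0.006, -1.0]]
[('pry_tip', array([318., 123.]), 0.96, array([0.5374, 0.2246, 0.0412])), ('cover_tongue', array([322.,  82.]), 0.61, array([0.5526, 0.2229, 0.05  ]))]
```

View pics/s4.png

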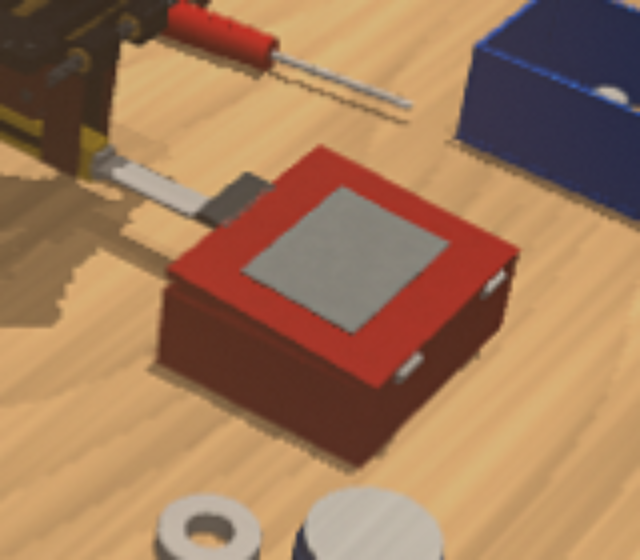

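```bash
python3 -m inch '[0,-1.4,0,0,0,0,0,0,-1.3,0,0,0,0,0,0,0,0,0,0,0,0]'; python3 -m inch '[0,0,-0.7,0,0,0,0,0,-0.05,-1.3,0,0,0,0,0,-0.2,-1.4,0,0,0,0,0,0,0,0,0,0,0]'
python3 - <<'E'
from h import *
s=r.get_state();print(s["tool_pos"],s["force"],s["ft_torque"],R.from_quat(s["orientation"]).as_matrix().round(3).tolist())
e=r.capture("scene");cv2.imwrite("pics/s5.png",cv2.resize(e["image"][150:290,340:500,::-1],None,fx=4,fy=4))
E
```

```text
clock: 10.55
tool_pos: [0.4777, 0.2224, 0.0377]
orientation: [0.712, -0.702, 0.0, -0.0]
force: [-0.1, -0.6, -1.1]
gripper_width: 0.0178
clock: 11.05
tool_pos: [0.4802, 0.2229, 0.0739]
orientation: [0.712, -0.702, 0.001, -0.002]
force: [0.3, -0.1, -1.9]
gripper_width: 0.0179
[0.48022456 0.22294045 0.07390952] [ 0.25700223 -0.07631207 -1.85721687] [ 0.03169316 -0.0408501  -0.00031599] [[0.015, -1.0, 0.003], [-1.0, -0.015, 0.001], [-0.001, -0.003, -1.0]]
```

View pics/s5.png

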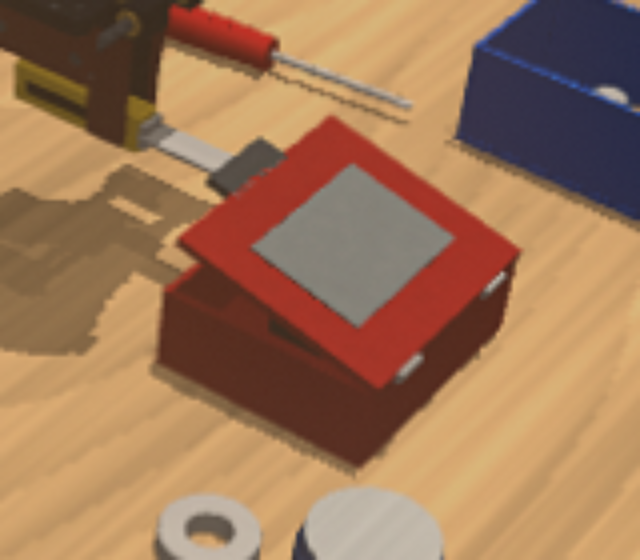

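```bash
python3 -m inch '[0,-0.3,-1.1,0,0,0,0,0,-0.4,-1.1,0,0,0,0,0,-0.6,-1.2,0,0,0,0,0,-0.7,-1.2,0,0,0,0,0,-0.8,-1.1,0,0,0,0]'; python3 -m inch '[0,-0.9,-1,0,0,0,0,0,-1,-0.9,0,0,0,0,0,-1.1,-0.8,0,0,0,0,0,-1.2,-0.65,0,0,0,0,0,0,0,0,0,0,0]'
python3 - <<'E'
from h import *
s=r.get_state();print(s["tool_pos"],s["force"],s["ft_torque"])
e=r.capture("scene");cv2.imwrite("pics/s6.png",cv2.resize(e["image"][100:290,320:520,::-1],None,fx=3,fy=3))
E
```

```text
clock: 11.72
tool_pos: [0.508, 0.223, 0.1296]
orientation: [0.712, -0.702, 0.0, -0.0]
force: [0.0, 0.1, -3.5]
gripper_width: 0.0177
clock: 12.35
tool_pos: [0.5505, 0.2235, 0.1631]
orientation: [0.712, -0.702, 0.001, -0.001]
force: [-0.7, -0.6, -1.1]
gripper_width: 0.0174
[0.55052569 0.22354805 0.1630874 ] [-0.7225855  -0.57770856 -1.08137685] [ 0.02098091 -0.00398264 -0.01498649]
```

View pics/s6.png

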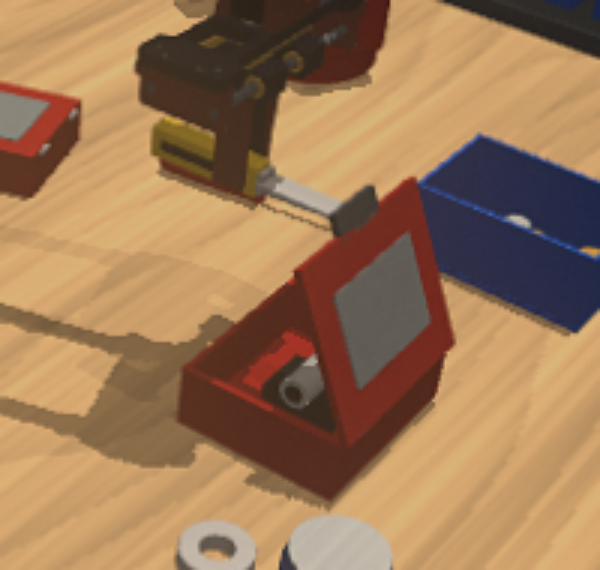

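```bash
python3 -m inch '[0,-1.05,-0.5,0,0,0,0,0,-1.3,-0.4,0,0,0,0,0,-1.3,-0.3,0,0,0,0,0,-1.3,-0.15,0,0,0,0,0,-1.4,0,0,0,0,0]'; python3 -m inch '[0,-1.2,0.1,0,0,0,0,0,-1.2,0.2,0,0,0,0,0,0,0,0,0,0,0,0,0,0,0,0,0,0]'
python3 - <<'E'
from h import *
s=r.get_state();print(s["tool_pos"],s["force"],s["ft_torque"])
e=r.capture("scene");cv2.imwrite("pics/s7.png",cv2.resize(e["image"][80:290,300:540,::-1],None,fx=2.5,fy=2.5))
E
```

```text
clock: 13.02
tool_pos: [0.6133, 0.2248, 0.1761]
orientation: [0.713, -0.702, -0.0, -0.0]
force: [-1.2, -0.0, -0.1]
gripper_width: 0.018
clock: 13.52
tool_pos: [0.6366, 0.2248, 0.1725]
orientation: [0.712, -0.702, 0.0, 0.0]
force: [-0.7, 0.6, -1.2]
gripper_width: 0.0178
[0.63664797 0.22476441 0.17248056] [-0.70170423  0.5632361  -1.16247696] [-0.01957153 -0.00995357  0.00894638]
```

View pics/s7.png

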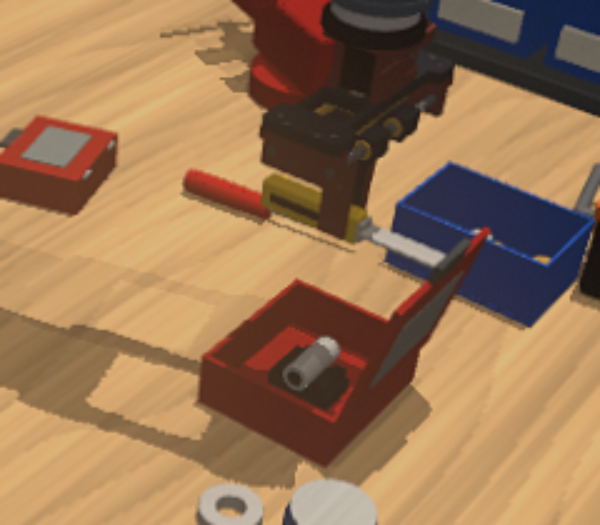

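```bash
python3 -m inch '[0,5,0,0,0,0,0,0,5,0,0,0,0,0,4,1.5,0,0,0,0,0,4,1.5,0,0,0,0,0,4,1.5,1,0,0,0,0]'; python3 -m inch '[4,1.5,2,0,0,0,0,4,1.5,4,0,0,0,0,0,0,5,0,0,0,0,0,0,2,0,0,0,0,0,0,0,0,0,0,0]'; python3 - <<'E'
from h import *
s=r.get_state();print(s["tool_pos"],s["force"],s["gripper_width"])
E
```

```text
clock: 14.2
tool_pos: [0.4931, 0.1018, 0.1639]
orientation: [0.713, -0.701, 0.001, -0.001]
force: [0.6, -1.0, -2.1]
gripper_width: 0.018
clock: 14.82
tool_pos: [0.4632, 0.0222, 0.0311]
orientation: [0.712, -0.702, -0.001, 0.001]
force: [0.4, -0.0, -0.1]
gripper_width: 0.0175
[0.46322805 0.02219615 0.0311055 ] [ 0.3684992  -0.01489389 -0.09848286] 0.017513357124198423
```

```bash
python3 -m inch '[0,0,1.5,0,0,0,0,0,0,0.6,0,0,0,0,0,0,0.3,0,0,0,0,0,0,0,0,0,0,0]';  python3 -m inch '[0,0,0,0,0,0,100,0,0,0,0,0,0,100,0,0,0,0,0,0,100,0,0,0,0,0,0,100,0,0,0,0,0,0,100]' 30; python3 -m inch '[0,0,-3,0,0,0,100,0,0,-5,0,0,0,100,0,0,-5,0,0,0,100,0,0,-5,0,0,0,100,0,0,0,0,0,0,100]'
python3 - <<'E'
from h import *
s=r.get_state();print(s["tool_pos"],s["force"])
d=r.capture("wrist");cv2.imwrite("pics/w8.png",d["image"][:,:,::-1])
print([(t,np.round(x["xy"]),x["conf"],onz(d,x["xy"],.013).round(4)) for t in ("pry_tip","pry") for x in r.spot_point(t,"wrist")[:2]])
d=r.capture("top")
print([(onz(d,x["xy"],.031).round(4),x["conf"]) for x in r.spot_point("pin","top")])
for x in r.silhouettes("pin","top"):
    P=np.array([onz(d,p,.037)[:2] for p in np.argwhere(x["mask"])[:,::-1].astype(float)])
    c,e,a=cv2.minAreaRect((P*1000).astype(np.float32));print("pin",x["conf"],c,e,a)
for x in r.silhouettes("vblock","top"):
    P=np.array([onz(d,p,.01)[:2] for p in np.argwhere(x["mask"])[:,::-1].astype(float)])
    print("vb",x["conf"],cv2.minAreaRect((P*1000).astype(np.float32)))
E
```

```text
clock: 15.32
tool_pos: [0.4648, 0.0223, 0.0087]
orientation: [0.713, -0.702, 0.0, -0.0]
force: [-0.6, -0.7, -1.2]
gripper_width: 0.0179
clock: 15.95
tool_pos: [0.4648, 0.0223, 0.0087]
orientation: [0.712, -0.702, 0.0, -0.0]
force: [-0.1, 1.0, 0.1]
gripper_width: 0.0643
clock: 16.58
tool_pos: [0.4666, 0.0222, 0.1937]
orientation: [0.712, -0.702, 0.003, -0.003]
force: [0.2, -0.1, -0.7]
gripper_width: 0.088
[0.46664972 0.02221436 0.19373179] [ 0.18771303 -0.12050259 -0.74989611]
[('pry_tip', array([320., 132.]), 0.77, array([0.5545, 0.0255, 0.013 ])), ('pry', array([322., 242.]), 0.59, array([0.4405, 0.022 , 0.013 ]))]
[(array([0.6194, 0.2262, 0.031 ]), 0.74), (array([0.6341, 0.2267, 0.031 ]), 0.67)]
pin 0.72 (631.064453125, 226.0845184326172) (53.64393615722656, 21.201032638549805) 89.97518920898438
vb 0.89 ((589.21728515625, -243.83447265625), (69.59355926513672, 111.0216064453125), 71.03983306884766)
```

```bash
T='0'; python3 -m inch '[0,0,0,0,0,-10.6,100,0,0,0,0,0,-10.6,100,0,0,0,0,0,-10.6,100,0,0,0,0,0,-10.6,100,0,0,0,0,0,-10.6,100]' >/dev/null; python3 -m inch '[0,0,0,0,0,-10.6,100,0,0,0,0,0,-10.6,100,0,0,0,0,0,-10.6,100,0,0,0,0,0,-10.6,100,0,0,0,0,0,-10.6,100]'>/dev/null; python3 -m inch '[0,0,0,0,0,-10.6,100,0,0,0,0,0,-10.6,100,0,0,0,0,0,-10.6,100,0,0,0,0,0,-10.6,100,0,0,0,0,0,-10.6,100]'; python3 -m inch '[0,0,0,0,0,-10.6,100,0,0,0,0,0,-10.6,100,0,0,0,0,0,0,100]'; python3 -m inch '[4.05,2.95,0,0,0,0,100,4.05,2.95,0,0,0,0,100,4.05,2.95,0,0,0,0,100,4.05,2.95,0,0,0,0,100,4.05,2.95,0,0,0,0,100]'; python3 -m inch '[0,0,0,0,0,0,100,0,0,0,0,0,0,100]'
cat > m.py <<'E'
from h import *
import sys
name,out=sys.argv[1:3]
s=r.get_state();A=R.from_quat(s["orientation"]).as_matrix();print(s["clock"],s["tool_pos"].round(4),s["force"].round(1),s["q"].round(2),"yaw",np.degrees(np.arctan2(A[1,0],A[0,0])).round(2),A[:,2].round(3))
d=r.capture("wrist");cv2.imwrite(out,d["image"][:,:,::-1])
Z={"pin":(.031,.037),"seat":(.041,.048),"vblock":(0,.01),"case":(0,.05)}[name]
for x in r.spot_point(name,"wrist"):print(name,np.round(x["xy"]),round(x["conf"],2),onz(d,x["xy"],Z[0]).round(4))
for x in r.silhouettes("vblock" if name=="seat" else name,"wrist"):
    P=np.array([onz(d,p,Z[1])[:2] for p in np.argwhere(x["mask"])[:,::-1].astype(float)])
    c,e,a=cv2.minAreaRect((P*1000).astype(np.float32));print("mask",round(x["conf"],2),x["rect"],np.round(c,1),np.round(e,1),round(a,1))
E
python3 m.py pin pics/w9.png
```

```text
clock: 18.8
tool_pos: [0.4644, 0.0223, 0.1876]
orientation: [0.818, 0.575, -0.001, -0.0]
force: [-0.3, -0.1, -0.3]
gripper_width: 0.0876
clock: 19.18
tool_pos: [0.4644, 0.0223, 0.1878]
orientation: [0.701, 0.713, -0.001, -0.001]
force: [0.2, -0.7, 0.6]
gripper_width: 0.0876
clock: 19.8
tool_pos: [0.6091, 0.2289, 0.1879]
orientation: [0.702, 0.712, -0.0, -0.0]
force: [0.5, 0.1, 0.3]
gripper_width: 0.0877
clock: 20.05
tool_pos: [0.6081, 0.2271, 0.1879]
orientation: [0.701, 0.713, -0.001, -0.0]
force: [0.4, 1.1, 1.6]
gripper_width: 0.088
20.05 [0.6081 0.2271 0.1879] [0.4 1.1 1.6] [ 0.31  0.22  1.15 -0.    1.77 -1.28] yaw 90.95 [-0.001 -0.001 -1.   ]
pin [319. 248.] 0.81 [0.6347 0.2261 0.031 ]
mask 0.69 [318.9, 247.1, 61.9, 28.2] [630.8 224.8] [25.2 56.9] 0.9
```

View pics/w9.png

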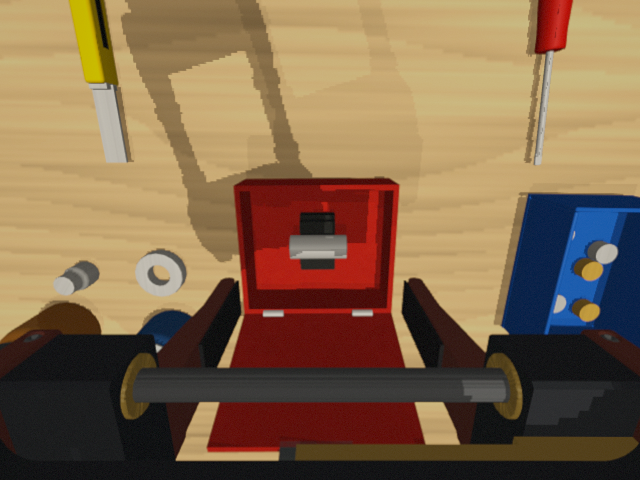

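The picture shows the open case with the pin at about (319,248), lying square in its pad, and the blade lying flat top left. Now the pin.

```bash
python3 -m inch '[-0.17,2.6,0,0,0,0,100,0,0,4.5,0,0,0,100,0,0,4.5,0,0,0,100,0,0,4,0,0,0,100,0,0,0,0,0,0,100]'; python3 -m inch '[0,0,2.5,0,0,0,100,0,0,1.5,0,0,0,100,0,0,0.5,0,0,0,100,0,0,0,0,0,0,100]'; python3 m.py pin pics/w10.png
```

```text
clock: 20.82
tool_pos: [0.632, 0.2247, 0.055]
orientation: [0.701, 0.713, -0.003, -0.002]
force: [-0.5, 0.2, -0.3]
gripper_width: 0.088
clock: 21.32
tool_pos: [0.6347, 0.2263, 0.0144]
orientation: [0.701, 0.714, 0.0, 0.0]
force: [0.5, 0.2, -0.3]
gripper_width: 0.088
21.325 [0.6347 0.2263 0.0144] [ 0.5  0.2 -0.3] [ 0.29  0.34  1.32 -0.    1.48 -1.3 ] yaw 91.06 [ 0.001  0.    -1.   ]
pin [319. 309.] 0.6 [0.6333 0.2262 0.031 ]
mask 0.8 [317.8, 310.0, 121.1, 52.6] [629.9 224.8] [27.  57.9] 1.0
```

```bash
python3 -m inch '[0,-0.1,0.2,0,0,0,100,0,0,0,0,0,0,30,0,0,0,0,0,0,30,0,0,0,0,0,0,30,0,0,0,0,0,0,30]' 50; python3 -m inch '[0,0,0,0,0,0,30,0,0,0,0,0,0,30,0,0,0,0,0,0,30]'; python3 -m inch '[0,0,-2,0,0,0,30,0,0,-4,0,0,0,30,0,0,-4,0,0,0,30,0,0,-5,0,0,0,30,0,0,0,0,0,0,30]'; python3 m.py pin pics/w11.png
```

```text
clock: 22.1
tool_pos: [0.6335, 0.2261, 0.0117]
orientation: [0.7, 0.714, -0.0, 0.0]
force: [-0.8, -1.2, 0.5]
gripper_width: 0.0553
clock: 22.48
tool_pos: [0.6335, 0.2261, 0.0117]
orientation: [0.701, 0.714, -0.0, 0.0]
force: [-0.4, -0.7, -0.3]
gripper_width: 0.0552
clock: 23.1
tool_pos: [0.6356, 0.2272, 0.1697]
orientation: [0.7, 0.714, 0.005, 0.003]
force: [-1.0, -0.3, -1.4]
gripper_width: 0.0555
23.1 [0.6356 0.2272 0.1697] [-1.  -0.3 -1.4] [ 0.29  0.28  1.11  0.    1.74 -1.3 ] yaw 91.09 [ 0.011  0.004 -1.   ]
pin [320. 316.] 0.83 [0.7324 0.2291 0.031 ]
pin [564.  14.] 0.18 [0.462  0.4136 0.031 ]
mask 0.9 [322.5, 315.2, 128.0, 54.7] [727.4 229.5] [ 59.6 126.2] 1.6
```

```bash
python3 -m inch '[0,0,-2,0,0,0,30,-5.2,-0.6,0,0,0,0,30,-5.2,-0.6,0,0,0,0,30,-5.2,-0.6,0,0,0,0,30,-5.2,-0.6,0,0,0,0,30]'; python3 -m inch '[-5.2,-0.6,0,0,0,0,30,-5.2,-0.6,0,0,0,0,30,-5.2,-0.6,0,0,0,0,30,-5.2,-0.6,0,0,0,0,30,-5.2,-0.6,0,0,0,0,30]'; python3 -m inch '[0,0,0,0,0,10,30,0,0,0,0,0,10,30,0,0,0,0,0,0,30,0,0,0,0,0,0,30]'; python3 m.py seat pics/w12.png
```

```text
clock: 23.88
tool_pos: [0.6128, 0.0163, 0.1818]
orientation: [0.7, 0.714, -0.0, -0.0]
force: [-0.4, 0.9, -1.8]
gripper_width: 0.0555
clock: 24.5
tool_pos: [0.5877, -0.2442, 0.1819]
orientation: [0.7, 0.714, -0.0, -0.0]
force: [-0.1, 0.0, -1.3]
gripper_width: 0.0557
clock: 25.0
tool_pos: [0.5882, -0.2425, 0.1817]
orientation: [0.813, 0.583, -0.0, -0.0]
force: [0.7, 0.4, -1.5]
gripper_width: 0.0557
25.0 [ 0.5882 -0.2425  0.1817] [ 0.7  0.4 -1.5] [-0.44  0.19  1.2   0.    1.76 -1.69] yaw 71.28 [-0.  0. -1.]
seat [315. 234.] 0.6 [ 0.5929 -0.2487  0.041 ]
seat [585.  96.] 0.34 [0.5516 0.0045 0.041 ]
mask 0.82 [317.1, 219.8, 68.9, 104.3] [ 580.7 -243.3] [61.3 95.6] 71.4
```

View pics/w12.png

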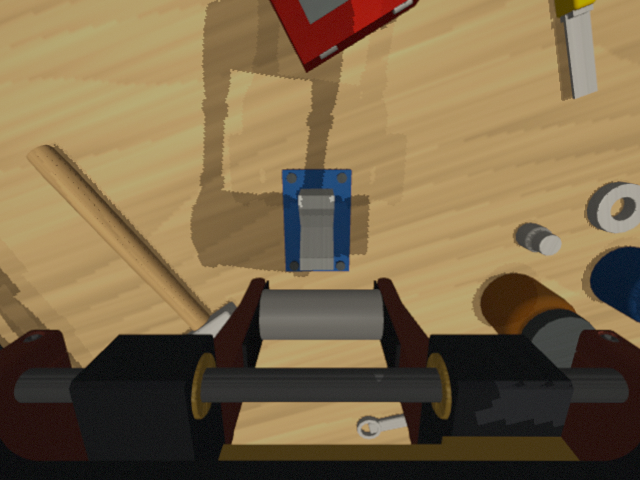

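```bash
python3 - <<'E'
from h import *
s=r.get_state();A=R.from_quat(s["orientation"]);d=r.capture("wrist")
img=cv2.cvtColor(d["image"],cv2.COLOR_RGB2HSV)
def loc(P):return (A.inv().apply(np.array(P)-s["tool_pos"])*100).round(2)
P=np.mean([onz(d,p,.008) for p in ((283,170),(351,170),(287,270),(348,271))],0);print("plate c",P,loc(P))
# blue plate mask
m=cv2.inRange(img,(100,120,40),(125,255,255));m[:, :270]=0;m[:,370:]=0;m[285:]=0
Q=np.array([onz(d,p,.008)[:2]*1000 for p in np.argwhere(m)[:,::-1].astype(float)],np.float32);print(cv2.minAreaRect(Q))
for a in r.spot_point("seat","wrist")[:1]+r.spot_point("vblock","wrist")[:1]:
  print(a["conf"],a["xy"],loc(onz(d,a["xy"],.041)),loc(onz(d,a["xy"],0)))
z=s["tool_pos"][2]+.019
for a in r.spot_point("pin","wrist")[:1]:print("pin",a["xy"],a["conf"],loc(onz(d,a["xy"],z)))
print("tcp+19 proj",proj(d,s["tool_pos"]+[0,0,.019]))
for x in r.silhouettes("pin","wrist")[:1]:print(x["rect"],loc(onz(d,x["rect"][:2],z)))
d=r.capture("top")
for n,z in (("seat",.041),("vblock",0)):
  for a in r.spot_point(n,"top")[:2]:print("top",n,a["conf"],onz(d,a["xy"],z),loc(onz(d,a["xy"],z)))
E
```

```text
plate c [ 0.59149897 -0.24640833  0.008     ] [-0.27  0.44 17.37]
((590.968994140625, -247.0606689453125), (68.34416198730469, 107.38394927978516), 71.13612365722656)
0.75 [619.5, 277.2] [29.64  5.18 14.07] [33.65  7.02 18.17]
pin [322.3, 313.0] 0.55 [ 0.16 -0.1  -1.9 ]
tcp+19 proj [319.07665149 314.86087199]
[323.2, 315.6, 123.2, 50.5] [ 0.2   0.04 -1.9 ]
top seat 0.97 [ 0.59440873 -0.24331831  0.041     ] [ 0.11  0.61 14.07]
```

```bash
python3 -m inch '[-0.45,0.42,1,0,0,0,30,0,0,5,0,0,0,30,0,0,4.7,0,0,0,30,0,0,0,0,0,0,30]'; python3 m.py seat pics/w13.png; python3 - <<'E'
from h import *
s=r.get_state();A=R.from_quat(s["orientation"]);d=r.capture("wrist")
img=cv2.cvtColor(d["image"],cv2.COLOR_RGB2HSV)
def loc(P):return (A.inv().apply(np.array(P)-s["tool_pos"])*100).round(2)
for z,a in [(s["tool_pos"][2]+.019,a) for a in r.spot_point("pin","wrist")[:1]]:print("pin",a["xy"],a["conf"],loc(onz(d,a["xy"],z)))
for a in r.spot_point("seat","wrist")[:2]:print("seat",a["xy"],a["conf"],loc(onz(d,a["xy"],.041)))
E
```

```text
clock: 26.05
tool_pos: [0.5877, -0.2472, 0.0685]
orientation: [0.814, 0.581, -0.003, -0.005]
force: [-0.7, 0.5, -1.5]
gripper_width: 0.0556
26.05 [ 0.5877 -0.2472  0.0685] [-0.7  0.5 -1.5] [-0.45  0.22  1.36 -0.    1.57 -1.69] yaw 71.06 [-0.01   0.005 -1.   ]
seat [321. 282.] 0.66 [ 0.592  -0.2476  0.041 ]
mask 0.7 [320.5, 237.5, 101.3, 106.2] [ 562.9 -237.9] [57.  62.6] 71.3
pin [322.1, 317.1] 0.56 [ 0.15  0.13 -1.9 ]
seat [322.5, 273.4] 0.95 [0.2  0.21 3.61]
```

View pics/w13.png

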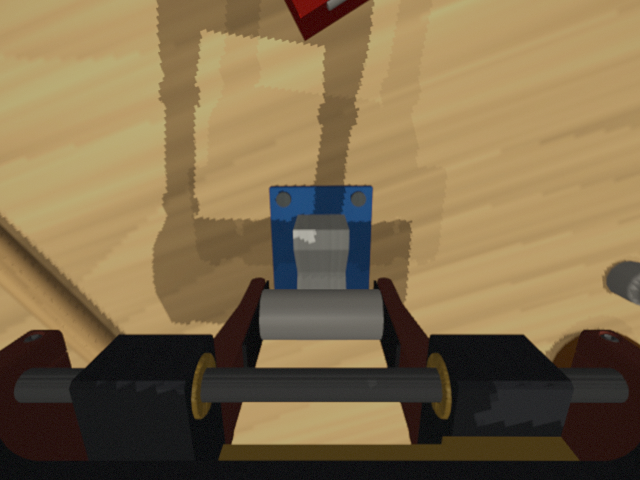

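```bash
python3 -m inch '[0,0,0,0,0,0,30]' >/dev/null; python3 - <<'E'
from h import *
s=r.get_state();A=R.from_quat(s["orientation"]);d=r.capture("wrist");print(s["tool_pos"],A.as_matrix()[:,2])
def loc(P):return (A.inv().apply(np.array(P)-s["tool_pos"])*100).round(2)
g=d["image"].astype(int);
for c in (278,321,365):print(c,[tuple(g[y,c]) for y in range(180,192,2)])
c=321;print([(y,g[y,c].sum()) for y in range(206,246,2)])
for p,z in(((321,186),.008),((321,214),.048),((270,186),.008),((372,186),.008)):print(p,loc(onz(d,p,z)))
for a in r.spot_point("pin","wrist")[:1]:print("pin",a["xy"],loc(onz(d,a["xy"],s["tool_pos"][2]+.019)))
for a in r.spot_point("seat","wrist")[:2]:print("seat",a["xy"],a["conf"],loc(onz(d,a["xy"],.041)))
E
```

```text
[ 0.59147315 -0.24865425  0.07649553] [ 0.00252345 -0.00120848 -0.99999609]
278 [(np.int64(33), np.int64(77), np.int64(124)), (np.int64(34), np.int64(77), np.int64(124)), (np.int64(33), np.int64(76), np.int64(124)), (np.int64(58), np.int64(75), np.int64(100)), (np.int64(65), np.int64(73), np.int64(81)), (np.int64(66), np.int64(71), np.int64(70))]
321 [(np.int64(14), np.int64(45), np.int64(76)), (np.int64(23), np.int64(49), np.int64(80)), (np.int64(18), np.int64(46), np.int64(77)), (np.int64(13), np.int64(42), np.int64(74)), (np.int64(21), np.int64(46), np.int64(77)), (np.int64(23), np.int64(47), np.int64(78))]
365 [(np.int64(31), np.int64(77), np.int64(125)), (np.int64(36), np.int64(79), np.int64(126)), (np.int64(34), np.int64(77), np.int64(124)), (np.int64(44), np.int64(78), np.int64(119)), (np.int64(55), np.int64(77), np.int64(109)), (np.int64(53), np.int64(77), np.int64(108))]
[(206, np.int64(216)), (208, np.int64(219)), (210, np.int64(214)), (212, np.int64(219)), (214, np.int64(221)), (216, np.int64(218)), (218, np.int64(288)), (220, np.int64(335)), (222, np.int64(336)), (224, np.int64(331)), (226, np.int64(333)), (228, np.int64(332)), (230, np.int64(336)), (232, np.int64(325)), (234, np.int64(327)), (236, np.int64(330)), (238, np.int64(277)), (240, np.int64(264)), (242, np.int64(264)), (244, np.int64(269))]
(321, 186) [ 0.11 -4.95  6.84]
(321, 214) [ 0.1  -3.9   2.84]
(270, 186) [-3.42 -4.95  6.84]
(372, 186) [ 3.63 -4.94  6.83]
pin [321.9, 313.7] [ 0.14 -0.07 -1.9 ]
seat [320.9, 270.8] 0.88 [ 0.09 -0.    3.55]
```

```bash
python3 - <<'E'
from h import *
s=r.get_state();A=R.from_quat(s["orientation"]);d=r.capture("wrist");print(s["tool_pos"],s["force"])
def loc(P):return (A.inv().apply(np.array(P)-s["tool_pos"])*100).round(2)
g=d["image"].astype(int);print([(y,g[y,278].tolist()) for y in range(160,184,2)]);print([(y,g[y,321].sum()) for y in (214,216,217,218,219,234,236,237,238,239,240)],[(x,g[228,x].sum()) for x in list(range(285,305))+list(range(340,358))][::2])
for y,z in ((218,.008),(237.5,.048)):print(y,loc(onz(d,(321,y),z))+[0,3.6,0])
for y in range(170,180,2):print(y,loc(onz(d,(321,y),.008))+[0,5.5,0])
E
```

```text
[ 0.59093568 -0.24838914  0.07523803] [-0.40607512  0.27377869 -2.17673066]
[(160, [189, 158, 107]), (162, [186, 156, 105]), (164, [184, 154, 104]), (166, [181, 150, 100]), (168, [177, 147, 98]), (170, [175, 145, 96]), (172, [176, 146, 96]), (174, [178, 148, 97]), (176, [162, 132, 86]), (178, [41, 42, 56]), (180, [34, 77, 124]), (182, [37, 78, 125])]
[(214, np.int64(220)), (216, np.int64(216)), (217, np.int64(219)), (218, np.int64(219)), (219, np.int64(228)), (234, np.int64(329)), (236, np.int64(328)), (237, np.int64(333)), (238, np.int64(326)), (239, np.int64(291)), (240, np.int64(273))] [(285, np.int64(151)), (287, np.int64(141)), (289, np.int64(143)), (291, np.int64(138)), (293, np.int64(185)), (295, np.int64(505)), (297, np.int64(526)), (299, np.int64(502)), (301, np.int64(506)), (303, np.int64(504)), (340, np.int64(333)), (342, np.int64(334)), (344, np.int64(327)), (346, np.int64(327)), (348, np.int64(259)), (350, np.int64(129)), (352, np.int64(138)), (354, np.int64(119)), (356, np.int64(139))]
218 [0.11 0.9  6.72]
237.5 [0.1  1.1  2.72]
170 [ 0.11 -0.55  6.72]
172 [ 0.11 -0.41  6.72]
174 [ 0.11 -0.28  6.72]
176 [ 0.11 -0.14  6.72]
178 [ 0.11 -0.01  6.72]
```

```bash
python3 -m inch '[0,0,2.3,0,0,0,30,0,0,2,0,0,0,30,0,0,0,0,0,0,30,0,0,0,0,0,0,30]';python3 -m inch '[0,0,0.4,0,0,0,30,0,0,0,0,0,0,30,0,0,0,0,0,0,30]';python3 -m inch '[0,0,0.3,0,0,0,30,0,0,0,0,0,0,30,0,0,0,0,0,0,30]'
```

```text
clock: 27.18
tool_pos: [0.5909, -0.2484, 0.032]
orientation: [0.814, 0.581, 0.0, 0.0]
force: [-0.2, -0.9, -1.1]
gripper_width: 0.0558
clock: 27.55
tool_pos: [0.5909, -0.2483, 0.028]
orientation: [0.814, 0.581, 0.0, 0.0]
force: [-0.1, -0.3, -0.6]
gripper_width: 0.0554
clock: 27.92
tool_pos: [0.5907, -0.2483, 0.0245]
orientation: [0.814, 0.581, -0.0, -0.0]
force: [-0.2, -0.0, -1.6]
gripper_width: 0.0555
```

```bash
for i in 1; do python3 -m inch '[0,0,0.1,0,0,0,30,0,0,0,0,0,0,30,0,0,0,0,0,0,30]'; python3 -m inch '[0,0,0.1,0,0,0,30,0,0,0,0,0,0,30,0,0,0,0,0,0,30]';python3 -m inch '[0,0,0.1,0,0,0,30,0,0,0,0,0,0,30,0,0,0,0,0,0,30]'; done
```

```text
clock: 28.3
tool_pos: [0.5907, -0.2483, 0.0236]
orientation: [0.814, 0.581, -0.0, 0.0]
force: [-0.1, -0.2, -1.2]
gripper_width: 0.0557
clock: 28.68
tool_pos: [0.5907, -0.2483, 0.0226]
orientation: [0.814, 0.581, -0.0, 0.0]
force: [0.1, 1.0, -1.5]
gripper_width: 0.0555
clock: 29.05
tool_pos: [0.5912, -0.2485, 0.0221]
orientation: [0.814, 0.581, 0.0, 0.001]
force: [1.4, -0.8, 1.0]
gripper_width: 0.0557
```

```bash
python3 -m inch '[0,0.06,0.05,0,0,0,30,0,0,0,0,0,0,30,0,0,0,0,0,0,30]'; python3 -m inch '[0,0,0.1,0,0,0,30,0,0,0,0,0,0,30,0,0,0,0,0,0,30]'; python3 - <<'E'
from h import *
import time
s=r.get_state();print(s["force"],s["tool_pos"],R.from_quat(s["orientation"]).inv().apply(s["force"]))
E
```

```text
clock: 29.42
tool_pos: [0.5916, -0.2486, 0.0216]
orientation: [0.814, 0.581, 0.0, 0.0]
force: [1.2, -0.3, 3.0]
gripper_width: 0.0558
clock: 29.8
tool_pos: [0.5916, -0.2486, 0.0215]
orientation: [0.814, 0.581, 0.0, 0.001]
force: [0.1, 0.3, 7.3]
gripper_width: 0.0556
[0.10764637 0.3440937  7.28553647] [ 0.59164604 -0.24863965  0.02154442] [ 3.59302812e-01 -6.36664187e-06 -7.28559753e+00]
```

```bash
python3 -m inch '[0,0,0.05,0,0,0,30,0,0,0,0,0,0,30,0,0,0,0,0,0,30,0,0,0,0,0,0,30]'; python3 -m inch '[0,0,0,0,0,0,30,0,0,0,0,0,0,30]'; python3 - <<'E'
from h import *
s=r.get_state();A=R.from_quat(s["orientation"]);d=r.capture("wrist");cv2.imwrite("pics/w14.png",d["image"][:,:,::-1])
print(s["force"],s["tool_pos"],A.inv().apply(s["force"]))
def loc(P):return (A.inv().apply(np.array(P)-s["tool_pos"])*100).round(2)
for n in("pin","seat"):
  for a in r.spot_point(n,"wrist")[:2]:print(n,a["xy"],a["conf"],loc(onz(d,a["xy"],.041)))
e=r.capture("scene");cv2.imwrite("pics/s14.png",e["image"][:,:,::-1])
d=r.capture("top");print([onz(d,a["xy"],.013).round(3) for t in("pry","pry_tip") for a in r.spot_point(t,"top")])
for t in ("bearing","socket","tin","jar"):print(t,[onz(d,a["xy"],0).round(3) for a in r.spot_point(t,"top")[:1]])
E
```

```text
clock: 30.3
tool_pos: [0.5917, -0.2487, 0.0215]
orientation: [0.814, 0.581, 0.0, 0.001]
force: [-1.9, 0.8, 9.4]
gripper_width: 0.056
clock: 30.55
tool_pos: [0.5917, -0.2487, 0.0215]
orientation: [0.814, 0.581, 0.0, 0.001]
force: [-1.4, 0.8, 10.2]
gripper_width: 0.0555
[-1.37252011  0.75528938 10.17700842] [ 0.59168847 -0.24867874  0.02153516] [  0.26721709  -1.52722864 -10.17948632]
pin [322.1, 311.6] 0.72 [ 0.15 -0.21 -1.95]
[array([ 0.219, -0.244,  0.013]), array([0.437, 0.028, 0.013]), array([ 0.564, -0.433,  0.013]), array([0.563, 0.024, 0.013]), array([ 0.241, -0.335,  0.013]), array([0.629, 0.225, 0.013])]
bearing [array([0.561, 0.027, 0.   ])]
socket [array([ 0.676, -0.041,  0.   ])]
tin [array([0.758, 0.054, 0.   ])]
jar [array([ 0.756, -0.059,  0.   ])]
```

```bash
python3 - <<'E'
from rig import r
print(r.sign_off()); print(r.get_state()["force"])
E
```

```text
the job is handed in; nothing more can be done
None
the job is handed in; nothing more can be done
```

I levered the cover up with the blade to about 1.77 rad, laid the blade flat on the bench, and seated the piston pin in the V-groove. I handed the job in at about 31 s, still gripping the pin and pressing it down. No verdict was reported.

**Last checks:**
- **Push:** the last reading before handing in was about 10 N upward on the tool. With the pin's weight, that is about 11.5 N on the groove. The sideways force was only about 1.5 N, so by estimate both faces carry well over 2.5 N.
- **Seat:** the last reliable check, about 50 mm above the groove, put the pin within about 1 mm of the seat sideways and along it. It came to rest at about the expected height.
- **Blade:** the top camera found it flat at about (0.437, 0.028), away from the gripper.

**Failed or doubtful:**
- My first grasp of the blade closed too late and missed. It did not move the blade, and I repeated the grasp.
- In the final check the seat was no longer detected.
- The pin was detected about 2 mm off the tool centre and at a slightly wrong height assumption.
- The final bearing detection landed on the blade's tip, so that reading is wrong. An earlier wrist view showed the bearing and socket standing; I did not measure the bearing again.
- I never rechecked the hammer and driver positions.
- The picture limit stopped me viewing the final scene. The cover was last seen open, past upright, before I picked up the pin.

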